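Close the hasp of the larger kit case

TASK

The larger of the two plywood kit cases is packed and its lid is down. Swing its steel hasp over from where it stands open until it lies flat over the staple on the case's front ledge. The smaller case is still being packed: leave its hasp standing open.

Things in the scene. Friction and masses are not known exactly. Their poses are not given: they have to be found in the camera images.
- big_case: Larger plywood case, shut, fixed; 220 (x) by 280 (y) by 110 mm high. Origin: centre of underside; x from front ledge (darker wood, robot side) to rear, z up. Hasp pin along y through x -15, y 0, z 116 mm. Staple on the ledge: steel loop, 24 mm wide (y), 6 mm thick, at x -70, y 0, top at z 129 mm. A loose petri dish (60 mm across, 14 high) lies on the lid's rear, about 100 mm from the middle.
- big_hasp (a joint): Larger case's hasp angle (rad): 0 flat on the ledge, staple up through its slot (stop); 1.57 upright; more leans back over the lid (stop 2.4). Starts 1.75 to 2.2. Steel strap 80 mm long from pin, 44 wide, 4 thick, slot 55 mm from pin; closed, upper face 2 mm above pin height. Stiff pin (0.05 N m): stays where left, never falls shut; 1 to 2 N moves it, but pressing near the pin while it is steep jams.
- small_case: Smaller plywood case with the same hasp and staple, fixed; 170 (x) by 170 (y) by 80 mm high. Origin: centre of underside, axes as the larger case. Hasp pin along y through x -15, y 0, z 86 mm. A small vial (26 mm across, 45 high) stands on the lid's rear corner. Which case is left and which right changes.
- small_hasp (a joint): Smaller case's hasp angle (rad), same meaning and same strap; starts open, 1.75 to 2.2, and is to be left open.
Not all that is in view belongs to the job. Leave any purple look-alike of the small_case alone.

How it is judged:
By the outcome, as a careful person would: the job done as asked, in the order asked, and still so for the second after the job is handed in, with the robot touching nothing.
It also fails if it takes over 32 s, if anything falls off the work surface, if the arm or the gripper's body presses on something with over 40 N, if the wrist force passes 120 N, or if a joint passes its speed limit or range.

ROBOT

A 6-joint arm with a two-finger parallel gripper is mounted at the origin on the work surface. World frame = base frame: x ahead of the robot, y to its left, z up, the work surface at z = 0. Lengths are in m, angles in rad, forces in N, time in s.
With the tool pointing down it reaches from about 0.275 to 0.825 m from the base axis. Payload 5.2 kg.
Tool frame: the origin (TCP) lies at the very end of the fingers, on their centre line; the grasp point (between the pads) lies 19 mm behind it; z points along the fingers, x is the direction in which the jaws open and shut, and the axes are right-handed (so a half turn about z gives the same grasp; the last joint's range is limited). The gripper opens to 93 mm and grips with 3 to 60 N. Pads are 15 mm wide; open, the fingers measure 128 mm over their backs; the gripper's body (75 mm by 188 mm) begins 65 mm behind the grasp point.
Start: joints at [1.051, 0.259, 1.535, -0, 1.348, -0.203], TCP at [0.171, 0.523, 0.219] pointing down, gripper open.
Joint ranges: [-3.14, 3.14], [-0.91, 2.08], [0.19, 2.58], [-1.22, 4.36], [0.22, 2.71], [-3.12, 3.12]. Speed limits (rad/s): [2.57, 2.57, 3.14, 3.14, 3.14, 3.14].

INTERFACE

Orientations are given as a 3x3 rotation matrix whose columns are the frame's x, y, z axes.
In Python, from station import * gives the robot as it stands.
- The arm moves only by the tool servo_tool, never from a script. Its argument "increments" is a list that holds one entry, the list of rows, each a list of 5 numbers: the shift along the tool's x, y, z in cm, then the turn about the tool's z in degrees, then the finger opening in cm, from 0 to 9.3. A call has 1 to 12 rows; each row shifts and turns the pose as measured when the row begins, along the tool's axes as they then stand; what a row does not reach is not made up. A row lasts 1/12 s, in which the tool goes at most 41.7 mm and 7.16 degrees, less where a joint would pass 70% of its speed; a pose out of reach is approached as far as the arm can. A call with a gripper value outside its range is refused whole. The fingers move at their own pace and stop on an object; "newtons" is the grip in N (left out, the last holds). Time passes only in rows, so rows that do not move let the fingers close. It gives the time, the measured TCP pose, the force and the opening at its end, in the units of the state.
- get_obs(): the state, without advancing time (a new reading comes with each control period).
- read_camera(name): name is "scene" or "top" or "wrist"; returns a dict with "image" (384x512x3 uint8, blue, green, red), "depth" (384x512 float32, m along the optical axis (not along the pixel's ray), 0 where there is no reading), "camera_matrix" (3x3 intrinsics, pixels), "R" (3x3) and "t" (3): a world point X has camera coordinates R X + t; the wrist camera has in their place "T_tool_cam" (4x4, takes a point from camera to tool coordinates, whose origin is the TCP and whose axes are the tool frame's). Camera axes: x right, y down, z forward; pixel columns grow to the right and rows downward; lengths in m; the calibration is good to about 2 mm. A picture is of the moment at which its call begins: read the wrist's pose just before it.
- close_job(): hands the job in, once; it reports no verdict.
The state is a dict: "clock": time; "joints": joint angles; "joint_velocities": joint speeds; "joint_efforts": joint torques, N m; "tcp_pos": TCP position; "eef_rot": TCP orientation; "wrist_force": force on the tool from outside, world axes, zero at the start; "moment": the same for the moment, N m; "gripper_width": opening from 0.0 (shut) to 1.0 (fully open).
Only numpy, scipy, OpenCV 4.12 (cv2) and the standard library are available. Lean on these libraries where they do the work, as an engineer would, in place of code of your own. Each camera call takes 0.05 s, during which the arm holds its last target.

## Working session

There is one attempt and no reset: what is moved stays moved. The work goes in short steps, Python scripts to look and compute and a tool call to move; the robot and the scene stay as the last step left them, time stands still between calls to the robot, and variables do not carry over. Pictures are saved under pics/ and viewed, and the job is handed in when it is done.

Besides the shell and the picture viewer there is one more tool, called by a JSON object that holds its "name" and its "arguments". servo_tool: Moves the arm, as the interface text tells. Its arguments: {"type":"object","properties":{"increments":{"type":"array"},"newtons":{"type":"number"}},"required":["increments"]}

```bash
mkdir -p pics; ls
python3 - <<'E'
from station import *
import cv2,numpy as np,pickle
o=get_obs();print(o)
d={}
for n in("scene","top"):
    c=read_camera(n);d[n]=c;cv2.imwrite(f"pics/{n}0.png",c["image"]);print(n,c["camera_matrix"],c["R"],c["t"])
pickle.dump(d,open("c0.pkl","wb"))
E
```

```text
pics
{'clock': 0.0, 'joints': array([ 1.05118761e+00,  2.59330651e-01,  1.53609266e+00, -7.28113506e-06,
        1.34799797e+00, -2.02798571e-01]), 'joint_velocities': array([ 0.00178407,  0.00135905, -0.00178256, -0.00010616,  0.00121324,
       -0.00019823]), 'joint_efforts': array([ 9.13202348e-04, -4.37305391e+01, -2.84010136e+01,  7.21067749e-02,
        4.09534515e-02, -2.12127688e-04]), 'tcp_pos': array([0.17104383, 0.52214418, 0.21782052]), 'eef_rot': array([[ 3.11534697e-01,  9.50234350e-01, -9.01820992e-04],
       [ 9.50233087e-01, -3.11535792e-01, -1.59079459e-03],
       [-1.79257718e-03, -3.61352435e-04, -9.99998328e-01]]), 'wrist_force': array([-0.02293713, -1.0214073 , -0.07696838]), 'moment': array([ 0.0082471 ,  0.02328986, -0.01914976]), 'gripper_width': 1.0016990346052217}
scene [[374.50218322   0.         254.75270111]
 [  0.         374.50218322 196.0029337 ]
 [  0.           0.           1.        ]] [[ 0.75108119  0.66010459 -0.01178836]
 [ 0.56192082 -0.64853522 -0.51346574]
 [-0.34658626  0.37903033 -0.85802912]] [-0.32544324 -0.20453565  1.13475983]
top [[432.28808137   0.         257.51302881]
 [  0.         432.28808137 186.84314912]
 [  0.           0.           1.        ]] [[-0.01038599 -0.99979689 -0.01727188]
 [-0.99469338  0.012098   -0.10217007]
 [ 0.10235827  0.01611909 -0.99461699]] [0.02826143 0.4527518  1.189707  ]
```

View pics/scene0.png

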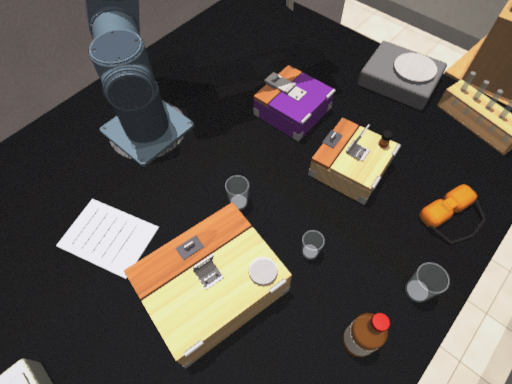

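View pics/top0.png

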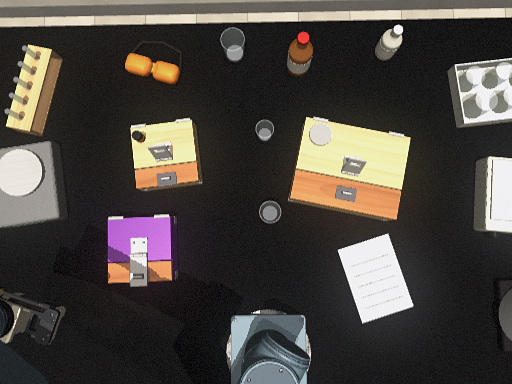

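The large yellow case is at top (350,168), with its hasp at (353,165) and staple at (346,193). Two other hasps could be mistaken for it: the small case's at (161,152), and the purple look-alike's at (139,260), which is closed. I choose the one at (353,165), on the larger shut case with the petri dish, and will check it in a close crop.

Run:
```python
import cv2,numpy as np,pickle
d=pickle.load(open("c0.pkl","rb"))
a=d["top"]["image"][105:225,280:420];a=cv2.resize(a,None,fx=5,fy=5,interpolation=cv2.INTER_CUBIC)
b=d["scene"]["image"][200:365,115:300];b=cv2.resize(b,None,fx=3.6,fy=3.6,interpolation=cv2.INTER_CUBIC)
cv2.imwrite("pics/t1.png",a);cv2.imwrite("pics/s1.png",b)
```

```text
(no output)
```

View pics/t1.png

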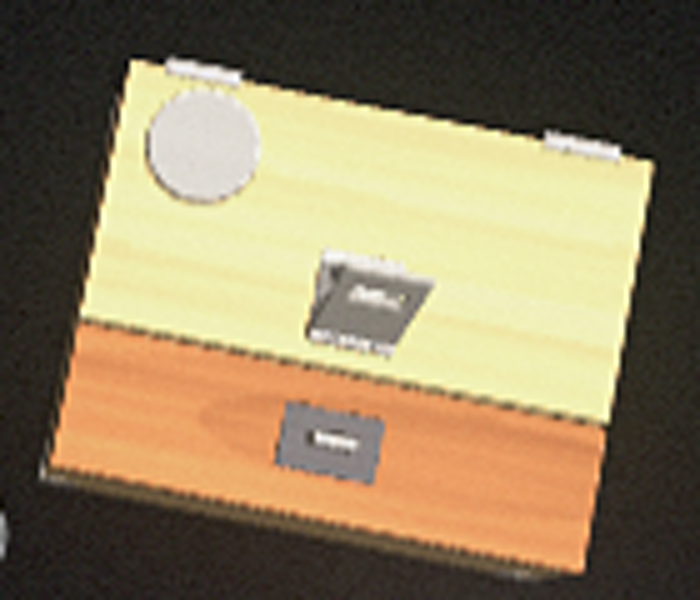

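View pics/s1.png

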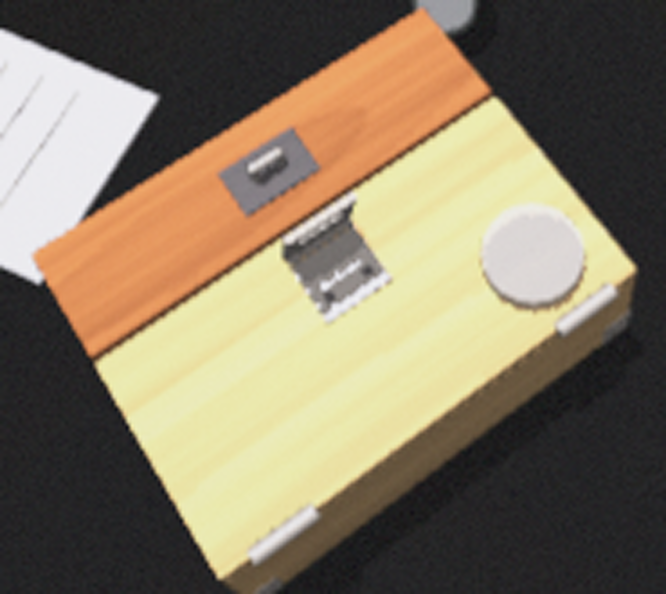

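The crops confirm it: large case, yellow lid with the dish at rear left, and the hasp standing past upright above the lid. The staple on its grey plate is at crop (333,440), which is full-image (346.6,193). Next I fit the case pose from the corners.

```bash
cat > h.py <<'E'
import numpy as np
def px2w(c,u,v,z):
    K,R,t=c["camera_matrix"],c["R"],c["t"]
    r=R.T@np.linalg.solve(K,[u,v,1.]);o=-R.T@t
    return o+r*(z-o[2])/r[2]
def dep(c,u,v):
    K,R,t=c["camera_matrix"],c["R"],c["t"]
    q=c["depth"][int(round(v)),int(round(u))]
    return R.T@(q*np.linalg.solve(K,[u,v,1.])-t)
def proj(c,X):
    p=c["camera_matrix"]@(c["R"]@np.asarray(X)+c["t"]);return p[:2]/p[2]
E
python3 - <<'E'
from h import *
import pickle
from scipy.optimize import least_squares
d=pickle.load(open("c0.pkl","rb"));T=d["top"];S=d["scene"]
t=lambda x,y:(280+x/5,105+y/5); s=lambda x,y:(115+x/3.6,200+y/3.6)
print("lid",dep(T,*t(500,300)),"ledge",dep(T,*t(450,480)),dep(T,*t(150,400)))
for p in [(130,60),(653,160),(583,572),(48,470),(333,440)]: print(px2w(T,*t(*p),.11))
loc=[(.11,.14),(.11,-.14),(-.11,-.14),(-.11,.14)]
obs=[(T,t(130,60)),(T,t(653,160)),(T,t(583,572)),(T,t(48,470))]
so=[s(637,270),s(220,575),s(33,257),s(422,8)]
def W(p,l): c,n=np.cos(p[2]),np.sin(p[2]);return np.array([p[0]+c*l[0]-n*l[1],p[1]+n*l[0]+c*l[1],l[2]])
for nm,ob in(("T",[o[1] for o in obs]),("S",so)):
    C=T if nm=="T" else S
    f=lambda p:np.concatenate([proj(C,W(p,(*l,.11)))-o for l,o in zip(loc,ob)])
    r=least_squares(f,[.52,-.2,-.1]);print(nm,r.x,np.round(r.fun,1))
    p=r.x
    for a in [1.75,1.9,2.05,2.2]:
        print(a,"tipT",np.round((proj(T,W(p,(-.015-.08*np.cos(a),.022,.116+.08*np.sin(a))))-[280,105])*5),np.round((proj(T,W(p,(-.015-.08*np.cos(a),-.022,.116+.08*np.sin(a))))-[280,105])*5),
         "tipS",np.round((proj(S,W(p,(-.015-.08*np.cos(a),.022,.116+.08*np.sin(a))))-[115,200])*3.6),np.round((proj(S,W(p,(-.015-.08*np.cos(a),-.022,.116+.08*np.sin(a))))-[115,200])*3.6))
    print("staple T",(proj(T,W(p,(-.07,0,.129)))-[280,105])*5,"S",(proj(S,W(p,(-.07,0,.129)))-[115,200])*3.6)
    print("staple w",W(p,(-.07,0,.129)),"pin",W(p,(-.015,0,.116)))
E
```

```text
lid [ 0.49778817 -0.29861013  0.10784746] ledge [ 0.40387424 -0.26883533  0.10912984] [ 0.44705634 -0.11457313  0.11222075]
[ 0.6281818  -0.10837112  0.11      ]
[ 0.57051973 -0.38071668  0.11      ]
[ 0.35565261 -0.33495793  0.11      ]
[ 0.41141955 -0.06116271  0.11      ]
[ 0.42528322 -0.20900531  0.11      ]
T [ 0.49144633 -0.22127912 -0.20754501] [-0.5  0.1  0.1  0.1  0.3  0.3  0.2 -0.5]
1.75 tipT [342. 280.] [432. 298.] tipS [339. 179.] [269. 226.]
1.9 tipT [345. 258.] [435. 276.] tipS [352. 197.] [282. 245.]
2.05 tipT [347. 238.] [436. 255.] tipS [364. 216.] [294. 264.]
2.2 tipT [348. 220.] [437. 237.] tipS [376. 235.] [306. 283.]
staple T [335.91011827 441.33280399] S [257.04692134 156.09107621]
staple w [ 0.42294855 -0.20685505  0.129     ] pin [ 0.47676823 -0.21818825  0.116     ]
S [ 0.49606782 -0.21971782 -0.21383127] [ 0.6 -0.4 -0.   1.5 -0.8 -1.1  0.3 -0.8]
1.75 tipT [338. 271.] [428. 289.] tipS [348. 182.] [277. 229.]
1.9 tipT [341. 249.] [431. 266.] tipS [360. 201.] [290. 248.]
2.05 tipT [344. 228.] [433. 246.] tipS [373. 220.] [302. 267.]
2.2 tipT [345. 211.] [434. 228.] tipS [384. 239.] [314. 287.]
staple T [331.69875298 432.16807588] S [264.97622812 158.57079891]
staple w [ 0.42766207 -0.20486343  0.129     ] pin [ 0.48140945 -0.21653473  0.116     ]
```

Both cameras agree to about 5 mm. The case centre is near (0.4935,-0.2205), yaw -0.21 rad, and the hasp angle is about 1.87. First I rise, close the fingers and align the jaw axis with case y.

{"name": "servo_tool", "arguments": {"increments": [[[0,0,-3,-3,0],[0,0,-2.5,-3.1,0]]], "newtons": 20}}

```text
clock: 0.27
tcp_pos: [0.1693, 0.5189, 0.2673]
eef_rot: [[0.207, 0.978, -0.008], [0.978, -0.207, -0.014], [-0.015, -0.005, -1.0]]
wrist_force: [0.7, 0.1, 0.6]
gripper_width: 0.908
```

```bash
cat >> h.py <<'E'
C=np.array([.4935,-.2205]);YAW=-.21
def go(o,lx,ly,z,C=C,Y=YAW):
    c,s=np.cos(Y),np.sin(Y)
    w=np.array([C[0]+c*lx-s*ly,C[1]+s*lx+c*ly,z])
    dl=np.array([[c,s],[-s,c]])@(o["tcp_pos"][:2]-C)
    R=o["eef_rot"];ang=np.degrees(np.arctan2(R[1,0],R[0,0]))
    print("t",round(o["clock"],2),"local now",np.round(dl*1000,1),"z",round(o["tcp_pos"][2]*1000,1),"toolx deg",round(ang,2),"want",round(90+np.degrees(Y),2),"F",np.round(o["wrist_force"],1),"tilt",np.round(R[:,2],3))
    print("tool move cm",np.round(R.T@(w-o["tcp_pos"])*100,2))
E
python3 -c "
from station import *;from h import *
o=get_obs();go(o,.05,0,.27);print(o['gripper_width'])"
```

```text
t 0.27 local now [-471.3  655.5] z 267.3 toolx deg 78.07 want 77.97 F [0.7 0.1 0.6] tilt [-0.008 -0.014 -1.   ]
tool move cm [-65.64  52.02   0.48]
0.9075456233181128
```

{"name": "servo_tool", "arguments": {"increments": [[[-3,2.4,0,0,0],[-3,2.4,0,0,0],[-3,2.4,0,0,0],[-3,2.4,0,0,0],[-3,2.4,0,0,0],[-3,2.4,0,0,0],[-3,2.4,0,0,0],[-3,2.4,0,0,0],[-3,2.4,0,0,0],[-3,2.4,0,0,0],[-3,2.4,0,0,0],[-3,2.4,0,0,0]]]}}

```text
clock: 1.27
tcp_pos: [0.382, 0.099, 0.2711]
eef_rot: [[0.188, 0.982, -0.006], [0.982, -0.188, -0.006], [-0.007, -0.005, -1.0]]
wrist_force: [1.2, 0.9, 0.1]
gripper_width: 0.049
```

```bash
python3 -c "
from station import *;from h import *
o=get_obs();go(o,.05,0,.27);print(o['gripper_width'],o['joints'])"
```

```text
t 1.27 local now [-175.6  289.3] z 271.1 toolx deg 79.17 want 77.97 F [1.2 0.9 0.1] tilt [-0.006 -0.006 -1.   ]
tool move cm [-29.39  21.95   0.23]
0.04933242779766616 [-0.02451981 -0.06046737  1.7667029  -0.00668747  1.44106471 -1.40533211]
```

{"name": "servo_tool", "arguments": {"increments": [[[-3,2.2,0,0.5,0],[-3,2.2,0,0.5,0],[-3,2.2,0,0,0],[-3,2.2,0,0,0],[-3,2.2,0,0,0],[-3,2.2,0,0,0],[-3,2.2,0,0,0],[-3,2.2,0,0,0],[-3,2.2,0,0,0]]]}}

```text
clock: 2.02
tcp_pos: [0.5221, -0.2232, 0.2693]
eef_rot: [[0.21, 0.978, -0.009], [0.978, -0.21, -0.003], [-0.005, -0.008, -1.0]]
wrist_force: [0.2, -0.2, -0.0]
gripper_width: 0.002
```

```bash
python3 -c "
from station import *;from h import *;import cv2,pickle
o=get_obs();go(o,.05,0,.27);print(o['gripper_width'])
c=read_camera('wrist');cv2.imwrite('pics/w1.png',c['image']);pickle.dump((o,c),open('w1.pkl','wb'));print(c['camera_matrix'],c['T_tool_cam'])"
```

```text
t 2.02 local now [28.5  3.3] z 269.3 toolx deg 77.87 want 77.97 F [ 0.2 -0.2 -0. ] tilt [-0.009 -0.003 -1.   ]
tool move cm [-0.33  2.15 -0.09]
0.0018941126613569732
[[265.89908442   0.         260.68710834]
 [  0.         265.89908442 193.25109534]
 [  0.           0.           1.        ]] [[ 9.99999469e-01  5.35401327e-04  8.80354350e-04 -2.00005791e-04]
 [-7.48248226e-04  9.64735446e-01  2.63220363e-01 -7.21605951e-02]
 [-7.08380515e-04 -2.63220882e-01  9.64735334e-01 -1.65730596e-01]
 [ 0.00000000e+00  0.00000000e+00  0.00000000e+00  1.00000000e+00]]
```

View pics/w1.png

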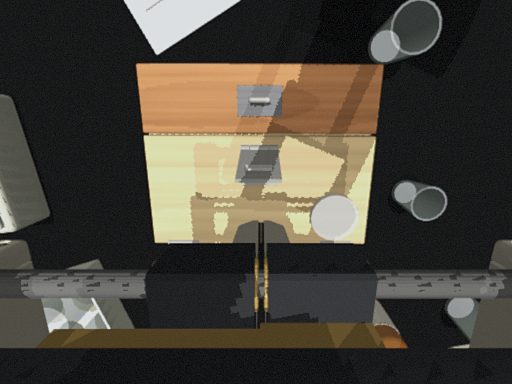

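The wrist view, where image up is towards the robot, shows the front ledge corners at (137,64) and (383,64), the staple at (260,100) and the strap at about (258,165). I'll use these to refine the pose.

Run:
```python
from h import *;import pickle,cv2
o,w=pickle.load(open('w1.pkl','rb'))
M=w["T_tool_cam"];R=o["eef_rot"]@M[:3,:3];t=o["eef_rot"]@M[:3,3]+o["tcp_pos"]
c=dict(camera_matrix=w["camera_matrix"],R=R.T,t=-R.T@t,depth=w["depth"])
for u,v,z in[(137,64,.11),(383,64,.11),(260,100,.129),(155,242,.11),(365,242,.11)]:
    X=px2w(c,u,v,z);d=np.array([[np.cos(YAW),np.sin(YAW)],[-np.sin(YAW),np.cos(YAW)]])@(X[:2]-C);print(X,np.round(d*1000,1))
print("tcp px",proj(c,o["tcp_pos"]))
def L(lx,ly,z): k,s=np.cos(YAW),np.sin(YAW);return [C[0]+k*lx-s*ly,C[1]+s*lx+k*ly,z]
for a in(1.75,1.85,1.95,2.05): print(a,proj(c,L(-.015-.08*np.cos(a),.022,.116+.08*np.sin(a))),proj(c,L(-.015-.08*np.cos(a),-.022,.116+.08*np.sin(a))))
im=w["image"][60:250,180:340];cv2.imwrite("pics/w1c.png",cv2.resize(im,None,fx=3.1,fy=3.1,interpolation=cv2.INTER_CUBIC))
```

```text
[ 0.36087144 -0.33164577  0.11      ] [-106.5 -136.4]
[ 0.41890337 -0.06170548  0.11      ] [-106.1  139.8]
[ 0.42883194 -0.20464702  0.129     ] [-66.6   2. ]
[ 0.5732274  -0.37900912  0.11      ] [ 111.  -138.4]
[ 0.63118572 -0.10555809  0.11      ] [110.7 141.1]
tcp px [260.72963799 231.88757611]
1.75 [281.4422271  169.92028069] [233.3996485  169.92761236]
1.85 [281.14369623 177.87445391] [233.82897929 177.87540556]
1.95 [280.80236225 185.17942419] [234.32091638 185.17470312]
2.05 [280.42639998 191.74106942] [234.86363591 191.73146159]
```

View pics/w1c.png

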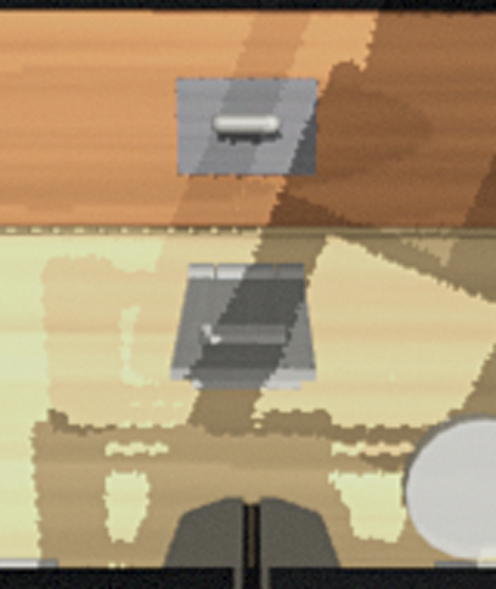

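Strap tip is at crop y≈380, giving a hasp angle of about 1.9. I shift the case centre by about +2 mm and move behind the strap.

```bash
sed -i 's/^C=.*/C=np.array([.4957,-.2199]);YAW=-.21/' h.py; python3 -c "
from station import *;from h import *
o=get_obs();go(o,.055,0,.16)"
```

```text
t 2.07 local now [30.1 -4. ] z 267.9 toolx deg 77.68 want 77.97 F [ 2.1 -5.1  1.3] tilt [-0.008 -0.007 -1.   ]
tool move cm [ 0.51  2.56 10.77]
```

{"name": "servo_tool", "arguments": {"increments": [[[0.3,2.0,0,0,0],[0.1,0.6,1,0,0],[0,0,3,0,0],[0,0,3,0,0],[0,0,2,0,0],[0,0,0,0,0]]]}}

```text
clock: 2.57
tcp_pos: [0.5492, -0.2351, 0.1694]
eef_rot: [[0.218, 0.976, -0.013], [0.976, -0.218, -0.005], [-0.008, -0.011, -1.0]]
wrist_force: [-0.5, 1.2, -1.0]
gripper_width: 0.006
```

```bash
python3 -c "
from station import *;from h import *
o=get_obs();go(o,.055,0,.16)"
```

```text
t 2.57 local now [55.5 -3.7] z 169.4 toolx deg 77.39 want 77.97 F [-0.5  1.2 -1. ] tilt [-0.013 -0.005 -1.   ]
tool move cm [ 0.38 -0.04  0.94]
```

{"name": "servo_tool", "arguments": {"increments": [[[0.3,-1,0.5,-0.5,0],[0,-1,0,0,0],[0,-1,0,0,0],[0,-1,0,0,0],[0,-1,0,0,0],[0,-1,0,0,0]]]}}

```text
clock: 3.07
tcp_pos: [0.4878, -0.2155, 0.1668]
eef_rot: [[0.206, 0.979, -0.013], [0.979, -0.206, -0.005], [-0.007, -0.012, -1.0]]
wrist_force: [1.0, 0.0, -1.2]
gripper_width: 0.004
```

```bash
python3 -c "
from station import *;from h import *;import cv2
o=get_obs();go(o,-.035,0,.165)
c=read_camera('wrist');cv2.imwrite('pics/w2.png',c['image'])
c=read_camera('scene');cv2.imwrite('pics/s2.png',cv2.resize(c['image'][150:365,100:330],None,fx=2.6,fy=2.6))"
```

```text
t 3.07 local now [-8.6  2.7] z 166.8 toolx deg 78.13 want 77.97 F [ 1.   0.  -1.2] tilt [-0.013 -0.005 -1.   ]
tool move cm [-0.26 -2.64  0.21]
```

View pics/w2.png

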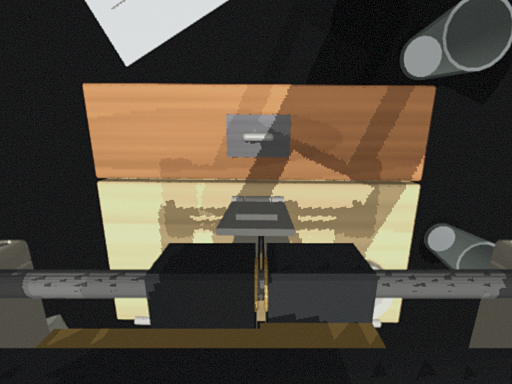

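View pics/s2.png

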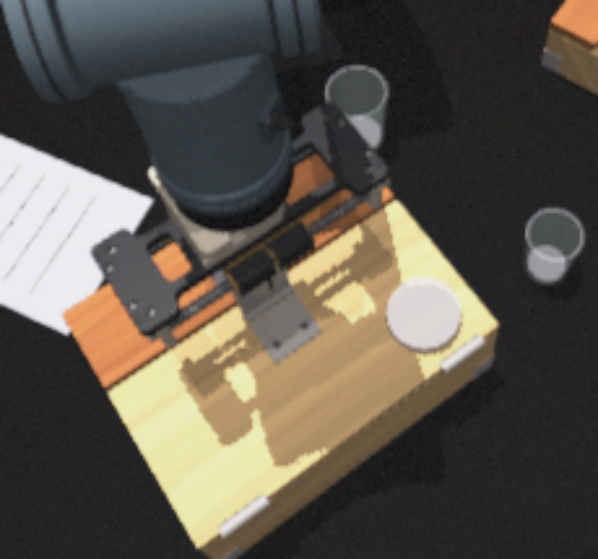

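The strap tip in the wrist view is at (256,233), against the fingers and about upright. The force is about 1 N, so it is moving. I continue forward past upright and then lower.

{"name": "servo_tool", "arguments": {"increments": [[[-0.2,-1,0,0,0],[0,-1,0,0,0],[0,-0.7,0,0,0]]]}}

```text
clock: 3.42
tcp_pos: [0.4605, -0.2121, 0.1687]
eef_rot: [[0.206, 0.979, -0.01], [0.979, -0.206, -0.006], [-0.008, -0.009, -1.0]]
wrist_force: [0.4, 0.1, -0.7]
gripper_width: 0.004
```

```bash
python3 -c "
from station import *;from h import *;import cv2
o=get_obs();go(o,-.045,0,.155)
c=read_camera('wrist');cv2.imwrite('pics/w3.png',c['image'])"
```

```text
t 3.42 local now [-36.1   0.3] z 168.7 toolx deg 78.13 want 77.97 F [ 0.4  0.1 -0.7] tilt [-0.01  -0.006 -1.   ]
tool move cm [-0.02 -0.88  1.37]
```

View pics/w3.png

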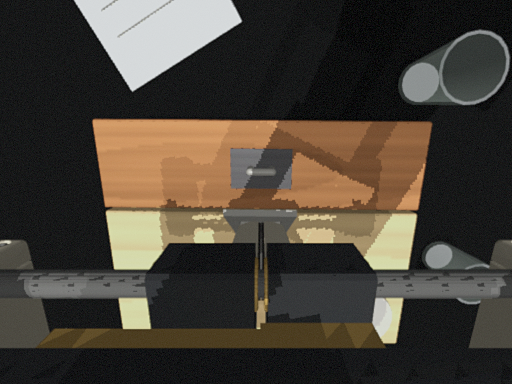

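The strap tip is now at (260,212), leaning forward past upright. I follow it forward and down.

{"name": "servo_tool", "arguments": {"increments": [[[0,-0.8,0.7,0,0],[0,-0.5,1,0,0],[0,0,0,0,0]]]}}

```text
clock: 3.72
tcp_pos: [0.4455, -0.2095, 0.1525]
eef_rot: [[0.206, 0.978, -0.009], [0.978, -0.207, -0.008], [-0.009, -0.007, -1.0]]
wrist_force: [0.2, -0.6, -1.1]
gripper_width: 0.003
```

```bash
python3 -c "
from station import *;from h import *;import cv2
o=get_obs();go(o,-.050,0,.125)
c=read_camera('wrist');cv2.imwrite('pics/w4.png',c['image'])"
```

```text
t 3.72 local now [-51.2  -0.3] z 152.5 toolx deg 78.09 want 77.97 F [ 0.2 -0.6 -1.1] tilt [-0.009 -0.008 -1.   ]
tool move cm [0.05 0.14 2.75]
```

View pics/w4.png

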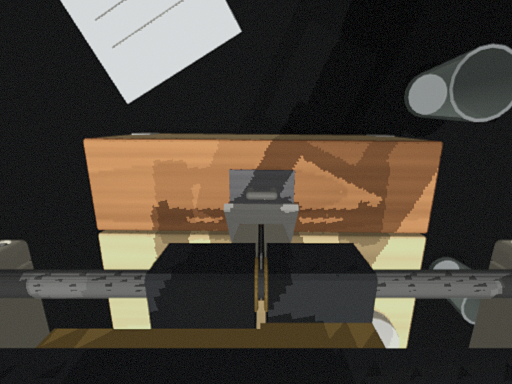

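The strap tip is at (262,206), about 40° above flat. Next I press down, keeping clear behind the staple.

{"name": "servo_tool", "arguments": {"increments": [[[0,0.2,0.8,0,0],[0,0.1,0.8,0,0],[0,0,0.6,0,0],[0,0,0,0,0]]]}}

```text
clock: 4.1
tcp_pos: [0.4497, -0.2114, 0.1308]
eef_rot: [[0.207, 0.978, -0.008], [0.978, -0.207, -0.009], [-0.011, -0.006, -1.0]]
wrist_force: [-0.2, -0.1, 0.1]
gripper_width: 0.006
```

```bash
python3 -c "
from station import *;from h import *;import cv2
o=get_obs();go(o,-.048,0,.118)
c=read_camera('wrist');cv2.imwrite('pics/w5.png',c['image'])"
```

```text
t 4.1 local now [-46.8  -1.3] z 130.8 toolx deg 78.08 want 77.97 F [-0.2 -0.1  0.1] tilt [-0.008 -0.009 -1.   ]
tool move cm [ 0.14 -0.12  1.28]
```

View pics/w5.png

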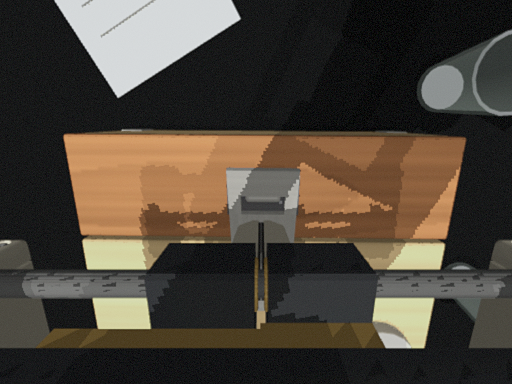

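The slot at (262,205) is coming down over the staple. I continue in smaller steps.

{"name": "servo_tool", "arguments": {"increments": [[[0,0,0.5,0,0],[0,0,0.5,0,0],[0,0,0.3,0,0],[0,0,0.3,0,0],[0,0,0.2,0,0]]]}}

```text
clock: 4.57
tcp_pos: [0.4506, -0.2119, 0.118]
eef_rot: [[0.205, 0.979, -0.006], [0.979, -0.206, -0.011], [-0.012, -0.004, -1.0]]
wrist_force: [-5.9, 5.5, 17.5]
gripper_width: 0.003
```

```bash
python3 -c "
from station import *;from h import *;import cv2
o=get_obs();go(o,-.048,0,.118)
c=read_camera('wrist');cv2.imwrite('pics/w6.png',c['image'])"
```

```text
t 4.57 local now [-45.8  -1.6] z 118.0 toolx deg 78.14 want 77.97 F [-5.9  5.5 17.5] tilt [-0.006 -0.011 -1.   ]
tool move cm [ 0.16 -0.22  0.  ]
```

View pics/w6.png

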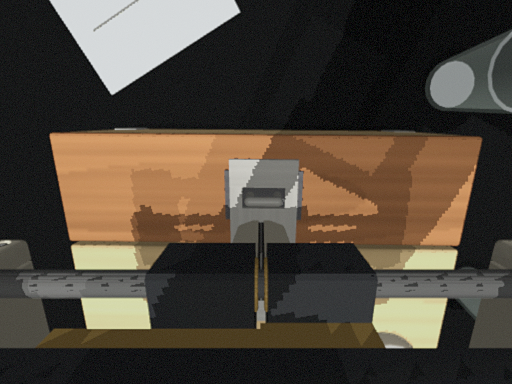

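Contact is at z = 0.118, the closed-strap height, with 17.5 N on the stop, and the staple is through the slot at (264,200). I lift straight off and look.

{"name": "servo_tool", "arguments": {"increments": [[[0,0,-1,0,0],[0,0,-3,0,0],[0,0,-4,0,0],[0,0,-4,0,0],[0,3,-3,0,0],[0,3,0,0,0],[0,0,0,0,0]]]}}

```text
clock: 5.2
tcp_pos: [0.5099, -0.2211, 0.2734]
eef_rot: [[0.207, 0.978, -0.006], [0.978, -0.207, -0.01], [-0.011, -0.004, -1.0]]
wrist_force: [0.7, 0.2, -0.0]
gripper_width: 0.008
```

Run:
```python
from station import *;from h import *;import cv2
o=get_obs();go(o,-.048,0,.25)
w=read_camera('wrist');cv2.imwrite('pics/w7.png',w['image'])
cv2.imwrite('pics/w7c.png',cv2.resize(w['image'][60:250,180:340],None,fx=3.1,fy=3.1,interpolation=cv2.INTER_CUBIC))
M=w["T_tool_cam"];R=o["eef_rot"]@M[:3,:3];t=o["eef_rot"]@M[:3,3]+o["tcp_pos"]
c=dict(camera_matrix=w["camera_matrix"],R=R.T,t=-R.T@t,depth=w["depth"])
k,s=np.cos(YAW),np.sin(YAW)
for a in(0,.1,.2):
  for y in(.022,-.022):
    l=(-.015-.08*np.cos(a),.118+.08*np.sin(a));p=proj(c,[C[0]+k*l[0]-s*y,C[1]+s*l[0]+k*y,l[1]]);print(a,p,dep(c,p[0]-np.sign(y)*4,p[1]+3))
for x,y in((-.035,0),(-.05,.015),(-.09,.0),(-.09,.1)):
    p=proj(c,[C[0]+k*x-s*y,C[1]+s*x+k*y,.118]);print(x,y,dep(c,*p))
for n in("scene","top"): cv2.imwrite(f'pics/{n}7.png',read_camera(n)["image"])
```

```text
t 5.2 local now [14.2  1.8] z 273.4 toolx deg 78.07 want 77.97 F [ 0.7  0.2 -0. ] tilt [-0.006 -0.01  -1.   ]
tool move cm [-0.14 -6.21  2.37]
0 [280.23334414  87.3608772 ] [ 0.40957944 -0.18362137  0.11820833]
0 [241.32581391  87.30433193] [ 0.4023206  -0.21785842  0.11864337]
0.1 [280.66738418  86.84075372] [ 0.40905064 -0.18297372  0.11729841]
0.1 [240.74977699  86.78344736] [ 0.40162858 -0.2183808   0.11849696]
0.2 [281.10316562  87.09500069] [ 0.40942547 -0.18254631  0.1173683 ]
0.2 [240.16228031  87.0358722 ] [ 0.40144164 -0.21920661  0.11591282]
-0.035 0 [ 0.46150566 -0.21261748  0.11744166]
-0.05 0.015 [ 0.44993063 -0.19480106  0.11782357]
-0.09 0.0 [ 0.40754659 -0.20112401  0.1167134 ]
-0.09 0.1 [ 0.42826579 -0.10112052  0.11098174]
```

View pics/w7c.png

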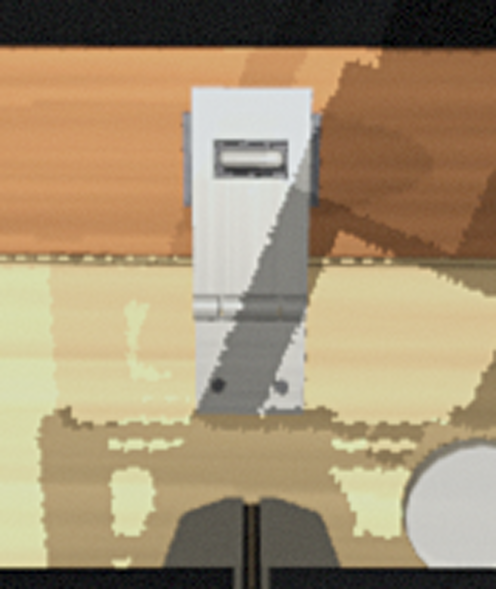

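View pics/scene7.png

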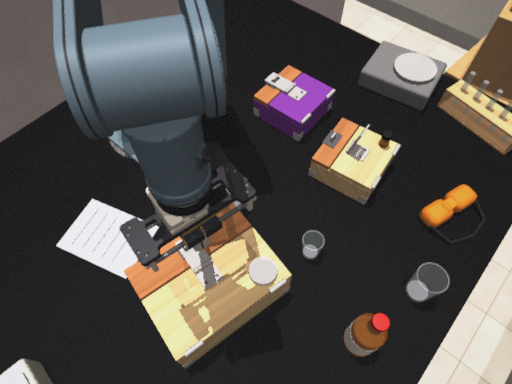

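The strap lies flat, with the staple through the slot at crop (252,160). Depth along the strap reads 117–118 mm throughout. In the scene view the small case's hasp still stands open at (358,145), the dish and vial are in place, and the gripper is clear of everything. I'm handing in.

```bash
python3 -c "
from station import *
print(close_job());print(get_obs()['clock'])"
```

```text
the job is handed in; nothing more can be done
None
the job is handed in; nothing more can be done
```

The larger case's hasp now lies flat over its staple, and I handed the job in at about 5.4 s of the 32 s allowed. I pushed it over from behind with the closed fingertips, then pressed it down between the pin and the slot until it reached its stop.

- **Hasp closed:** contact came at z = 118 mm, the height given for the closed strap, at 17.5 N. After I lifted clear, depth along the strap read 117–118 mm and the close-up showed the staple through the slot.
- **Everything else:** the small case's hasp still stands open, and the petri dish, vial and purple look-alike are where they were. The gripper was clear of everything, with its tip at 0.27 m.
- **Disagreement between checks:** the cameras put the large case's position up to about 5 mm apart, so I used a middle value with clearance to the staple. No check failed.

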